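Square a test tile into the fence corner

ROBOT

A 7-joint arm with a two-finger parallel gripper is mounted at the origin on the work surface. World frame = base frame: x ahead of the robot, y to its left, z up, the work surface at z = 0. Lengths are in m, angles in rad, forces in N, time in s.
With the tool pointing down it reaches from about 0.425 to 1.025 m from the base axis. Payload 9.4 kg.
Tool frame: the origin (TCP) lies between the finger pads; the fingertips stand 25 mm ahead of it and the grasp point (between the pads) lies 6 mm ahead of it (tcp_to_tips is the x of the fingertips in the tool frame, in m); x points along the fingers, z is the direction in which the jaws open and shut, and the axes are right-handed (so a half turn about x gives the same grasp; the last joint's range is limited). The gripper opens to 93 mm and grips with 3 to 60 N. Pads are 15 mm wide; open, the fingers measure 128 mm over their backs; the gripper's body (75 mm by 188 mm) begins 65 mm behind the grasp point.
Start: joints at [1.207, 0.599, -0.003, 1.599, 0.002, 0.943, -0.08], TCP at [0.205, -0.695, 0.244] pointing down, gripper open.
Joint ranges: [-2.57, 2.57], [-0.35, 1.97], [-1.29, 1.29], [0.11, 2.56], [-1.05, 4.19], [0.11, 1.86], [-2.63, 2.63]. Speed limits (rad/s): [2.22, 2.22, 3.01, 3.01, 3.14, 3.14, 3.14].

INTERFACE

Orientations are given as a 3x3 rotation matrix whose columns are the frame's x, y, z axes.
In Python, from station import * gives the robot as it stands. The module is installed in compiled form; this text tells all that it offers.
- The arm moves only by the tool move_arm, never from a script. Its argument "commands" is a list that holds one entry, the list of rows, each a list of 7 numbers: the turn, a rotation vector about the tool's x, y, z in rad, then the shift along the tool's x, y, z in cm, then the closure, from -1 (fully open) to 1 (shut), so that 0 is half open. A call has exactly 10 rows; each row is the pose to reach, as a shift and turn from the pose measured when the call began, along the tool's axes at that moment; what a row does not reach only later rows make up. A row lasts 1/12 s, in which the tool goes at most 41.7 mm and 7.16 degrees, less where a joint would pass 70% of its speed; a pose out of reach is approached as far as the arm can. A call with a gripper value outside its range is refused whole. The fingers move at their own pace and stop on an object; the grip force is fixed at half the most. Time passes only in rows, so rows that repeat a pose let the fingers close, or fill a call up. It gives the time, the measured TCP pose, the force and the opening at its end, in the units of the state.
- get_state(): the state, without advancing time (a new reading comes with each control period).
- camera(name): name is "scene" or "top" or "wrist"; returns a dict with "color" (384x512x3 uint8, red, green, blue), "fx", "fy", "cx", "cy" (pixels), "dist" ([k1, k2, p1, p2, k3] as OpenCV has them; the pictures are not rectified), "position" and "attitude" of the camera in the world; the wrist camera has in their place "mount" (4x4, takes a point from camera to tool coordinates, whose origin is the TCP and whose axes are the tool frame's). Camera axes: x right, y down, z forward; pixel columns grow to the right and rows downward; lengths in m; the calibration is good to about 2 mm. A picture is of the moment at which its call begins: read the wrist's pose just before it. There is no depth.
- hand_in(): hands the job in, once; it reports no verdict.
The state is a dict: "time": time; "joints": joint angles; "qvel": joint speeds; "joint_efforts": joint torques, N m; "tool_pos": TCP position; "tcp_rot": TCP orientation; "contact_force": force on the tool from outside, world axes, zero at the start; "ft_torque": the same for the moment, N m; "opening": opening from 0.0 (shut) to 1.0 (fully open).
Only numpy, scipy, OpenCV 4.12 (cv2) and the standard library are available. Lean on these libraries where they do the work, as an engineer would, in place of code of your own. Each camera call takes 0.05 s, during which the arm holds its last target. There are 200 camera calls.

TASK

Lay the terracotta test tile flat on the black plate of the squaring stage and push it gently home into the corner between the aluminium fence and the blue end stop, its white-dotted corner in that corner and both faces flush, then let go. The tile is brittle and the end stop is held only by friction: do not press hard or drop the tile, and leave the stop at its setting and everything else on the bench where it is.

Things in the scene. Friction and masses are not known exactly. Their poses are not given: they have to be found in the camera images.
- tile: Terracotta slab, 90 (its x) by 50 (its y) by 24 mm high, about 0.2 kg, one white dot of 16 mm on top near its +x +y corner. Origin: centre of the underside. It starts flat on the bench. Once home, its x points along the stage's -y and its y along the stage's +x.
- mark (a point): The tile's dotted corner, at its underside: 45 mm along x and 25 mm along y from the tile's origin.
- stage: Squaring stage screwed to the bench: black-topped plate 200 (its x) by 240 (its y) mm, top 20 mm above the bench. Origin: centre of the underside. A fixed aluminium fence runs along the whole +x side, inner face at x = 75 mm, 20 mm thick, top 50 mm above the bench. The plate is open on its -x and +y sides; the blue end stop stands towards -y.
- track (a point): Fixed point on the plate at the foot of the fence (stage x 75, y -90 mm). The blue stop, a block square to the fence, 85 mm long in x (2.5 mm short of the fence), 20 mm thick, top 47 mm above the bench (knob 60), slips along y at about 12 N. Its setting is not reported: its face (to +y) stands 0 to 55 mm in +y from this point; see it or feel for it.
- grey_tile: Grey concrete slab of the same size with a black dot: not to be used. Origin: centre of the underside.
- puck: Dark brown rubber cylinder, 40 mm across, 45 mm high; a bystander.
- weight: Brass weight with a knob, 38 mm across, 57 mm high; a bystander.
- driver: Screwdriver with orange handle, 190 mm long, lying; a bystander.
- jar: Jar with white cap, 60 mm across, 75 mm high; a bystander.
- dish: Shallow white dish, 90 mm across, 22 mm high; a bystander.
- square: Small steel try square lying flat, 125 by 85 mm, up to 14 mm high; a bystander.
Not all that is in view belongs to the job. Several things have the shape of the tile; the one meant has the colours described above.

How it is judged:
At the end, for the whole second after the job is handed in: The tile lies flat on the plate, at rest, with its dotted corner within 1.5 mm of both the fence face and the stop face and its sides parallel to them within 0.02 rad; the end stop is within 3 mm of its setting (stop_c0: the stop block, its centre 10 mm behind its face) (x of mark in the frame of stage between 0.0735 and 0.078 m and x of stop_c0 in the frame of mark between 0.007 and 0.0115 m and z of mark in the frame of stage between 0.017 and 0.023 m and angle between tile's own z axis and vertical below 0.03 rad and angle between the x axis of tile and the y axis of stage, either way round below 0.02 rad and linear speed of tile below 0.01 m/s and distance of stop_c0 from where it was at the start of the episode below 0.003 m); the robot touches nothing.
It fails at once if the end stop is pushed more than 3 mm from its setting (distance of stop_c0 from where it was at the start of the episode above 0.003 m).
It fails at once if the tile is pressed or knocked against the stage with more than 45 N (contact force between tile and stage above 45 N).
It fails at once if another thing on the bench is moved by more than 20 mm (distance of any of grey_tile, puck, weight, driver, jar, dish, square from where it was at the start of the episode above 0.02 m).
It also fails if it takes over 58 s, if anything falls off the work surface, if the arm or the gripper's body presses on something with over 40 N, if the wrist force passes 120 N, or if a joint passes its speed limit or range.

## Working session

There is one attempt and no reset: what is moved stays moved. The work goes in short steps, Python scripts to look and compute and a tool call to move; the robot and the scene stay as the last step left them, time stands still between calls to the robot, and variables do not carry over. Pictures are saved under pics/ and viewed, about 8 in all and at most 12, crops included, and the job is handed in when it is done.

Besides the shell and the picture viewer there is one more tool, called after "Emit:" by a JSON object that holds its "op" and its "data", one argument or row to a line. move_arm: Moves the arm, as the interface text tells. Its arguments: {"type":"object","properties":{"commands":{"type":"array","items":{"type":"array","items":{"type":"array","items":{"type":"number"}}}}},"required":["commands"]}

```bash
mkdir -p pics; cat > h.py <<'E'
from station import *
import numpy as np, cv2
def cam(n):
    s=get_state(); c=camera(n)
    K=np.array([[c['fx'],0,c['cx']],[0,c['fy'],c['cy']],[0,0,1]]); d=np.array(c['dist'],float)
    if n=='wrist':
        T=np.eye(4);T[:3,:3]=s['tcp_rot'];T[:3,3]=s['tool_pos'];T=T@np.array(c['mount'])
    else:
        T=np.eye(4);T[:3,:3]=np.array(c['attitude']);T[:3,3]=c['position']
    return c['color'],K,d,T
def ray(px,K,d,T,z):
    p=cv2.undistortPoints(np.array(px,float).reshape(-1,1,2),K,d).reshape(-1,2)
    v=np.c_[p,np.ones(len(p))]@T[:3,:3].T
    return T[:3,3]+v*((z-T[2,3])/v[:,2])[:,None]
def proj(P,K,d,T):
    P=(np.array(P,float).reshape(-1,3)-T[:3,3])@T[:3,:3]
    return cv2.projectPoints(P,np.zeros(3),np.zeros(3),K,d)[0].reshape(-1,2)
def save(n,im): cv2.imwrite('pics/'+n,cv2.cvtColor(im,cv2.COLOR_RGB2BGR))
E
python3 - <<'E'
from h import *
import pickle
np.set_printoptions(precision=4,suppress=True)
print(camera('top')['attitude'])
for n in ('top','scene'):
    r=cam(n); pickle.dump(r,open(n+'.pkl','wb')); save(n+'0.png',cv2.resize(r[0],(768,576))); print(n,r[3])
print(get_state())
E
```

```text
[[ 0.0213 -0.9976  0.0658]
 [-0.9992 -0.0191  0.0339]
 [-0.0325 -0.0665 -0.9973]]
top [[ 0.0213 -0.9976  0.0658  0.467 ]
 [-0.9992 -0.0191  0.0339 -0.0185]
 [-0.0325 -0.0665 -0.9973  1.1851]
 [ 0.      0.      0.      1.    ]]
scene [[-0.8442  0.3175 -0.4318  1.1827]
 [ 0.5359  0.4847 -0.6913  0.9767]
 [-0.0102 -0.815  -0.5794  0.8953]
 [ 0.      0.      0.      1.    ]]
{'time': 0.15, 'joints': array([ 1.2073,  0.5999, -0.0026,  1.5999,  0.0018,  0.9429, -0.0798]), 'qvel': array([-0.0001, -0.0047,  0.0013, -0.0021, -0.0012,  0.0002,  0.0004]), 'joint_efforts': array([  0.0027, -76.5581,   1.4991, -25.2564,  -0.0523,   0.0149,
         0.0001]), 'tool_pos': array([ 0.205 , -0.6951,  0.243 ]), 'tcp_rot': array([[-0.0004,  0.9591,  0.2829],
       [ 0.0011,  0.2829, -0.9591],
       [-1.    , -0.0001, -0.0011]]), 'contact_force': array([ 0.4448,  0.127 , -0.1469]), 'ft_torque': array([0.0121, 0.0245, 0.0043]), 'opening': 0.999901304257381}
```

View pics/top0.png

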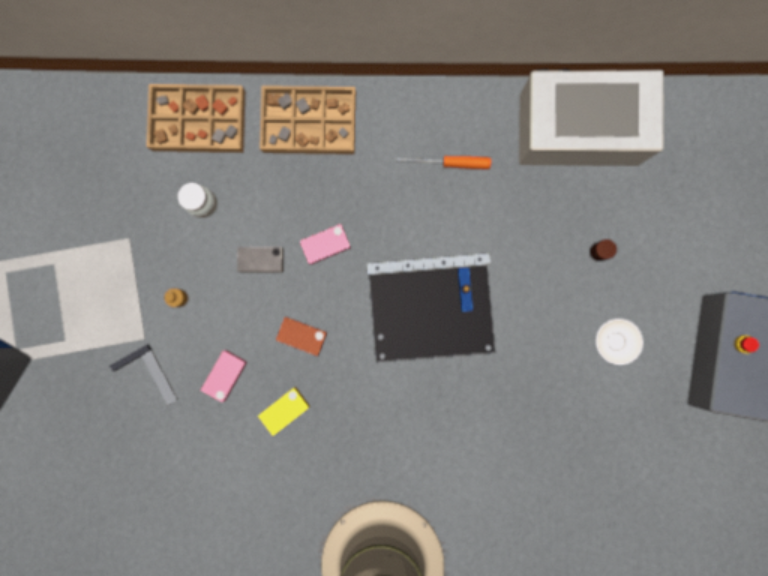

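View pics/scene0.png

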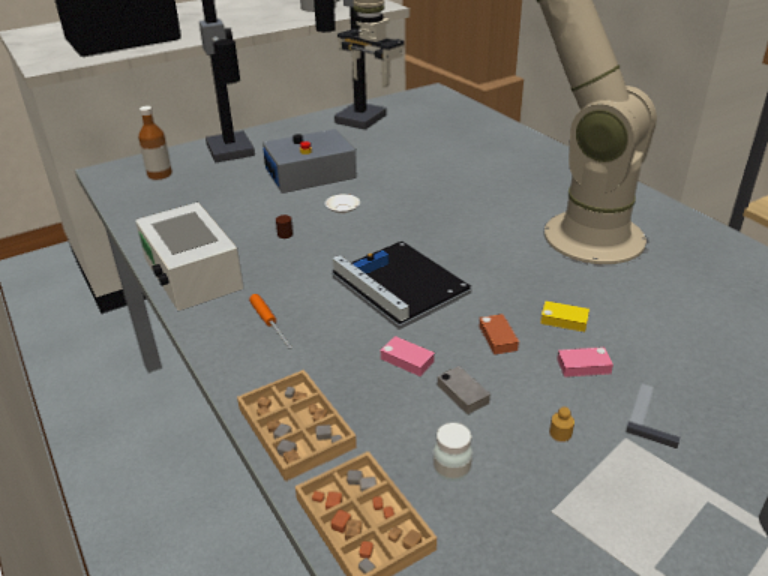

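Candidates (top view, displayed px): terracotta tile (302,336), pink (325,244) and (223,376), yellow (283,411), grey with a black dot (260,259). I choose the terracotta one at (302,336) with its white dot at right. The stage is at (432,308), with the fence along the top and the blue stop at (466,290).

```bash
python3 - <<'E'
from h import *
import pickle
np.set_printoptions(precision=4,suppress=True)
im,K,d,T=pickle.load(open('top.pkl','rb'))
h=cv2.cvtColor(im,cv2.COLOR_RGB2HSV)
def big(m):
    c=max(cv2.findContours(m.astype(np.uint8),0,1)[0],key=cv2.contourArea); return c
roi=np.zeros(h.shape[:2],bool); roi[200:245,180:225]=1
c=big(roi&((h[...,0]<14)|(h[...,0]>174))&(h[...,1]>110))
c2=cv2.convexHull(c); r=cv2.minAreaRect(c2); b=cv2.boxPoints(r)
print('tile px',r); P=ray(b,K,d,T,.024);print(P,P.mean(0))
for i in range(2):print(np.degrees(np.arctan2(*(P[i+1]-P[i])[[1,0]])),np.linalg.norm(P[i+1]-P[i]))
dot=np.argwhere(roi&(h[...,1]<60)&(h[...,2]>170))[:,::-1]; print('dot',ray([dot.mean(0)],K,d,T,.024))
# stage
roi[:]=0;roi[165:245,240:335]=1
c=big(roi&(h[...,2]<60)); r=cv2.minAreaRect(c);print('plate',r,ray(cv2.boxPoints(r),K,d,T,.02))
c=big(roi&(h[...,2]>140)); r=cv2.minAreaRect(c);P=ray(cv2.boxPoints(r),K,d,T,.05);print('fence',r,P)
for i in range(2):print(np.degrees(np.arctan2(*(P[i+1]-P[i])[[1,0]])),np.linalg.norm(P[i+1]-P[i]))
c=big(roi&(h[...,0]>100)&(h[...,0]<130)&(h[...,1]>120)&(h[...,2]>60)); r=cv2.minAreaRect(c);print('stop',r,ray(cv2.boxPoints(r),K,d,T,.047))
save('crop1.png',cv2.resize(im[150:260,170:340],None,fx=4.5,fy=4.5,interpolation=cv2.INTER_CUBIC))
E
```

```text
tile px ((200.41783142089844, 223.71917724609375), (29.84549331665039, 16.268718719482422), 20.556047439575195)
[[0.4318 0.2217 0.024 ]
 [0.4776 0.2061 0.024 ]
 [0.448  0.1213 0.024 ]
 [0.4025 0.1371 0.024 ]] [0.44   0.1716 0.024 ]
-18.856259357427973 0.04833924936546493
-109.1972943683375 0.08972628418017718
dot [[0.4416 0.1362 0.024 ]]
plate ((289.86761474609375, 208.2794189453125), (56.37193298339844, 73.32186126708984), 85.60128784179688) [[ 0.5651  0.0227  0.02  ]
 [ 0.5859 -0.1954  0.02  ]
 [ 0.4193 -0.2094  0.02  ]
 [ 0.3975  0.0063  0.02  ]]
fence ((287.1684875488281, 172.97239685058594), (16.06401824951172, 93.5879898071289), 86.22771453857422) [[ 0.606   0.0556  0.05  ]
 [ 0.6287 -0.2166  0.05  ]
 [ 0.5818 -0.22    0.05  ]
 [ 0.5588  0.0514  0.05  ]]
-85.24718377575698 0.2730985605831115
-175.8139376551722 0.04697913675048294
stop ((309.7448425292969, 192.93792724609375), (28.40155601501465, 7.9723663330078125), 85.2363510131836) [[ 0.577  -0.1343  0.047 ]
 [ 0.5794 -0.1574  0.047 ]
 [ 0.4969 -0.1651  0.047 ]
 [ 0.4945 -0.1421  0.047 ]]
```

View pics/crop1.png

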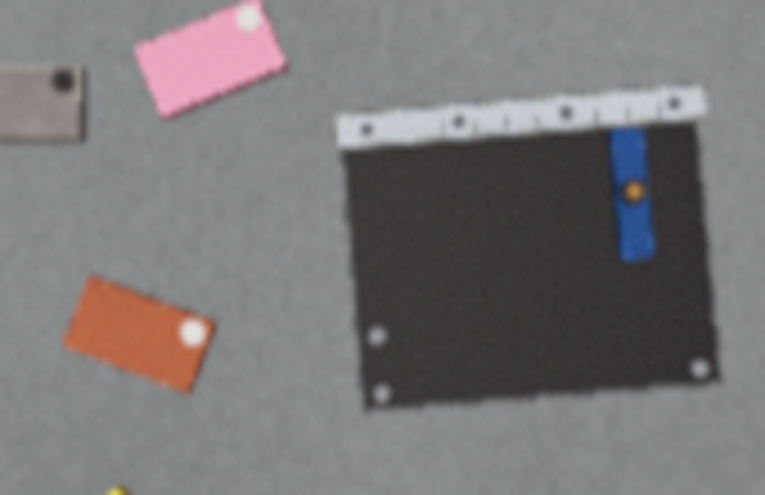

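The crop confirms it: a terracotta body with a white dot at its right end (192,332), and the blue stop with the fence at stage yaw of about 5°. Next I go toward the tile via a waypoint.

```bash
cat > to.py <<'E'
import sys
from h import *
from scipy.spatial.transform import Rotation as Ro
def to(x,y,z,a,s=None):
    s=s or get_state(); a=np.radians(a); c,n=np.cos(a),np.sin(a)
    R=np.array([[0,-n,c],[0,c,n],[-1,0,0]]); R0=np.array(s['tcp_rot'])
    return Ro.from_matrix(R0.T@R).as_rotvec().round(4), (R0.T@(np.array([x,y,z])-s['tool_pos'])*100).round(2)
if __name__=='__main__': print(*to(*map(float,sys.argv[1:5])))
E
python3 to.py .58 -.30 .29 -45
```

```text
[-4.985e-01 -1.100e-03 -2.000e-04] [ -4.68  47.14 -27.29]
```

Emit:
{"op": "move_arm", "data": {
  "commands": [
    [[-0.5, 0, 0, -4.7, 47.1, -27.3, -1], [-0.5, 0, 0, -4.7, 47.1, -27.3, -1], [-0.5, 0, 0, -4.7, 47.1, -27.3, -1], [-0.5, 0, 0, -4.7, 47.1, -27.3, -1], [-0.5, 0, 0, -4.7, 47.1, -27.3, -1], [-0.5, 0, 0, -4.7, 47.1, -27.3, -1], [-0.5, 0, 0, -4.7, 47.1, -27.3, -1], [-0.5, 0, 0, -4.7, 47.1, -27.3, -1], [-0.5, 0, 0, -4.7, 47.1, -27.3, -1], [-0.5, 0, 0, -4.7, 47.1, -27.3, -1]]
  ]
}}

```text
time: 0.98
tool_pos: [0.4915, -0.3923, 0.2793]
tcp_rot: [[-0.001, 0.706, 0.708], [0.001, 0.708, -0.706], [-1.0, 0.0, -0.001]]
contact_force: [0.7, 0.1, 0.6]
opening: 1.0
```

```bash
python3 to.py .55 -.05 .30 -32;
```

```text
[-0.2256 -0.0013 -0.0005] [ -2.04  28.37 -20.03]
```

```bash
python3 to.py .51 -.06 .30 5
```

```text
[-0.8714 -0.0011 -0.0009] [ -2.04  24.83 -22.16]
```

Emit:
{"op": "move_arm", "data": {
  "commands": [
    [[-0.87, 0, 0, -2, 24.8, -22.2, -1], [-0.87, 0, 0, -2, 24.8, -22.2, -1], [-0.87, 0, 0, -2, 24.8, -22.2, -1], [-0.87, 0, 0, -2, 24.8, -22.2, -1], [-0.87, 0, 0, -2, 24.8, -22.2, -1], [-0.87, 0, 0, -2, 24.8, -22.2, -1], [-0.87, 0, 0, -2, 24.8, -22.2, -1], [-0.87, 0, 0, -2, 24.8, -22.2, -1], [-0.87, 0, 0, -2, 24.8, -22.2, -1], [-0.87, 0, 0, -2, 24.8, -22.2, -1]]
  ]
}}

```text
time: 1.82
tool_pos: [0.5096, -0.0574, 0.3]
tcp_rot: [[-0.0, -0.09, 0.996], [0.002, 0.996, 0.09], [-1.0, 0.002, 0.0]]
contact_force: [0.6, -1.0, -0.6]
opening: 1.001
```

```bash
python3 - <<'E'
from h import *
import pickle
np.set_printoptions(precision=4,suppress=True)
r=cam('wrist'); pickle.dump(r,open('w1.pkl','wb')); print(r[3]); print(get_state()['qvel'])
save('w1.png',cv2.resize(r[0],(768,576)))
E
```

```text
[[ 0.9959  0.0875  0.0223  0.5031]
 [ 0.0903 -0.9634 -0.2522  0.0119]
 [-0.0006  0.2532 -0.9674  0.4407]
 [ 0.      0.      0.      1.    ]]
[0.0339 0.0069 0.0345 0.0014 0.0031 0.0025 0.0075]
```

View pics/w1.png

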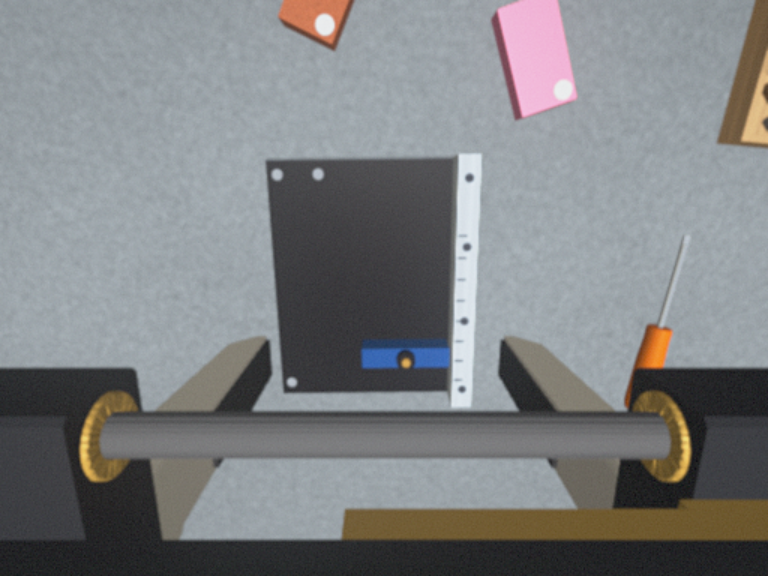

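The wrist view shows the stage with fence top at about (465,280), the blue stop's top face at rows 348–368 (its +y face darker at 339–348), and the tile's dotted corner at (325,25). I'll fit the edges.

```bash
cat > edge.py <<'E'
from h import *
def stage(r):
    im,K,d,T=r; g=im.astype(float)
    br=g.min(2); s=1.5
    L=[];Rr=[]
    for v in range(int(175/s),int(330/s),2):
        row=br[v,int(430/s):int(500/s)]; ii=np.flatnonzero(row>150)
        def cr(i,j,arr,th): return i+(th-arr[i])/(arr[j]-arr[i])
        a=ii[0]; L.append((int(430/s)+cr(a-1,a,row,110 if row[a-1]<110 else row[a-1]),v))
    # stop top
    F=[]; bl=g[...,2]
    for u in range(int(368/s),int(395/s),2):
        col=bl[int(320/s):int(380/s),u]; dd=np.diff(cv2.GaussianBlur(col[:,None],(1,3),0)[:,0]); F.append((u,int(320/s),np.round(col).astype(int)))
    P=ray(L,K,d,T,.05)
    q=cv2.fitLine(P[:,:2].astype(np.float32),cv2.DIST_HUBER,0,1e-4,1e-4).ravel()
    return P,q,F
E
python3 - <<'E'
from edge import *
import pickle
np.set_printoptions(precision=4,suppress=True,linewidth=200)
r=pickle.load(open('w1.pkl','rb'))
P,q,F=stage(r); print('fence line',q,'yaw',np.degrees(np.arctan2(q[1],q[0]))); 
n=np.array([-q[1],q[0]]);print('resid',np.abs((P[:,:2]-q[2:])@n).max())
for f in F[::3]: print(f)
for u in (270,300,320): print(r[0][[140],295:325].min(2)); break
E
```

```text
fence line [ 0.099  -0.9951  0.5687 -0.027 ] yaw -84.31989
resid 0.0010905097752299873
(245, 213, array([ 60,  57,  65,  61,  57,  59,  62,  60,  61,  61,  61,  59,  63,  83,  95,  95,  92,  92, 100, 130, 167, 180, 178, 177, 180, 181, 177, 181, 182, 179, 181, 170, 127,  74,  55,  58,  61,  58,
        65,  52]))
(251, 213, array([ 60,  57,  60,  58,  60,  64,  58,  59,  57,  55,  59,  57,  66,  83,  94,  98,  95,  91, 100, 136, 172, 184, 185, 183, 182, 182, 181, 183, 179, 179, 182, 172, 125,  71,  59,  59,  64,  56,
        65,  62]))
(257, 213, array([ 57,  61,  66,  59,  57,  59,  61,  57,  60,  52,  61,  65,  60,  83,  91,  95,  91,  88, 103, 141, 176, 182, 181, 186, 181, 180, 176, 182, 179, 179, 178, 160, 117,  70,  57,  60,  61,  62,
        63,  61]))
[[ 69  74  71  70  78  76  87 103 106 154 218 220 219 218 216 218 219 221 222 220 222 218 218 220 209 172 155 160 154 159]]
```

```bash
python3 - <<'E'
from h import *
import pickle
np.set_printoptions(precision=4,suppress=True,linewidth=200)
im,K,d,T=r=pickle.load(open('w1.pkl','rb')); g=im.astype(float)
def cross(a,th,o): # first rising crossing
    i=np.flatnonzero((a[:-1]<th)&(a[1:]>=th))[0]; return o+i+(th-a[i])/(a[i+1]-a[i])
def fit(P,nm):
    q=cv2.fitLine(P[:,:2].astype(np.float32),cv2.DIST_HUBER,0,1e-4,1e-4).ravel()
    print(nm,q,np.degrees(np.arctan2(q[1],q[0])),np.abs((P[:,:2]-q[2:])@[-q[1],q[0]]).max()); return q
L=[(cross(g[v,290:325].min(1 ),165,290),v) for v in range(112,225)]
qf=fit(ray(L,K,d,T,.05),'fence')
U=[u for u in range(244,297) if not 260<u<282]
qs=fit(ray([(u,cross(g[213:246,u,2],138,213)) for u in U],K,d,T,.047),'stop front')
qb=fit(ray([(u,257-cross(g[257:236:-1,u,2],118,0)) for u in U],K,d,T,.047),'stop back')
h=cv2.cvtColor(im,cv2.COLOR_RGB2HSV)
# intersection fence/front
def isec(a,b):
    t=np.linalg.solve(np.c_[a[:2],-b[:2]],b[2:]-a[2:]); return a[2:]+t[0]*a[:2]
print('corner',isec(qf,qs),'back',isec(qf,qb))
E
python3 to.py .44 .1716 .2 -19.2
```

```text
fence [ 0.1018 -0.9948  0.5719 -0.0469] -84.15791 0.0003627919480229896
stop front [ 0.9944  0.1057  0.5245 -0.1437] 6.067071 0.0001644867694709781
stop back [ 0.9948  0.1018  0.5346 -0.1633] 5.843948 0.00022387381644530568
corner [ 0.5811 -0.1377] back [ 0.5832 -0.1583]
[ 0.4225 -0.0009 -0.0007] [ 9.98 23.63 -4.89]
```

Emit:
{"op": "move_arm", "data": {
  "commands": [
    [[0.42, 0, 0, 8, 23.6, -4.9, -1], [0.42, 0, 0, 8, 23.6, -4.9, -1], [0.42, 0, 0, 8, 23.6, -4.9, -1], [0.42, 0, 0, 8, 23.6, -4.9, -1], [0.42, 0, 0, 8, 23.6, -4.9, -1], [0.42, 0, 0, 8, 23.6, -4.9, -1], [0.42, 0, 0, 8, 23.6, -4.9, -1], [0.42, 0, 0, 8, 23.6, -4.9, -1], [0.42, 0, 0, 8, 23.6, -4.9, -1], [0.42, 0, 0, 8, 23.6, -4.9, -1]]
  ]
}}

```text
time: 2.7
tool_pos: [0.4408, 0.1692, 0.2198]
tcp_rot: [[-0.001, 0.329, 0.944], [-0.0, 0.944, -0.329], [-1.0, -0.001, -0.001]]
contact_force: [-0.7, -0.4, -0.2]
opening: 1.002
```

```bash
cat > tile.py <<'E'
from h import *
def tile(r,z):
    im,K,d,T=r; h=cv2.cvtColor(im,cv2.COLOR_RGB2HSV)
    m=((h[...,0]<14)|(h[...,0]>174))&(h[...,1]>110)&(h[...,2]>140)
    m=cv2.morphologyEx(m.astype(np.uint8),cv2.MORPH_OPEN,np.ones((3,3)))
    c=max(cv2.findContours(m,0,1)[0],key=cv2.contourArea); c=cv2.convexHull(c).reshape(-1,2)
    P=ray(c,K,d,T,z)[:,:2]*1000; q=cv2.minAreaRect(P.astype(np.float32)); b=cv2.boxPoints(q)
    print('px',c.min(0),c.max(0),'mid',np.array(q[0])/1000,'size',q[1]); 
    e=b[1]-b[0]; f=b[2]-b[1]; 
    l=e if np.hypot(*e)>np.hypot(*f) else f
    print('long dir deg',np.degrees(np.arctan2(l[1],l[0])))
E
python3 - <<'E'
from tile import *
import pickle
np.set_printoptions(precision=4,suppress=True)
r=cam('wrist'); pickle.dump(r,open('w2.pkl','wb')); tile(r,.024); save('w2.png',r[0])
s=get_state();print(s['tool_pos'],s['qvel'])
E
```

```text
px [234 141] [275 214] mid [0.4389 0.1716] size (87.28233337402344, 48.67621994018555)
long dir deg 70.775185
[0.4409 0.1691 0.22  ] [ 0.0059 -0.0054 -0.0048  0.0002  0.0004 -0.0016 -0.0066]
```

View pics/w2.png

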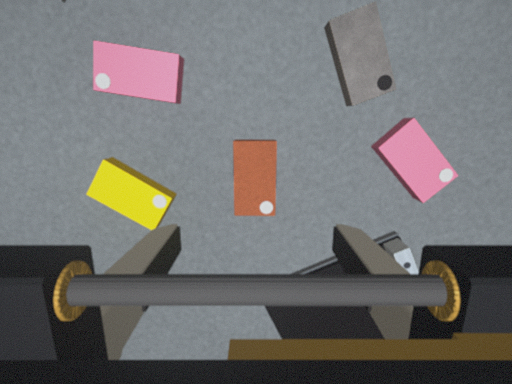

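Wrist view: the tile, dot at bottom right (266,207), is aligned with the jaws, with clear space on both sides. I'm descending to grasp.

Emit:
{"op": "move_arm", "data": {
  "commands": [
    [[0, 0, 0, 4, 0.17, -0.27, -1], [0, 0, 0, 8, 0.17, -0.27, -1], [0, 0, 0, 12, 0.17, -0.27, -1], [0, 0, 0, 15, 0.17, -0.27, -1], [0, 0, 0, 17, 0.17, -0.27, -1], [0, 0, 0, 18.3, 0.17, -0.27, -1], [0, 0, 0, 19, 0.17, -0.27, -1], [0, 0, 0, 19, 0.17, -0.27, -1], [0, 0, 0, 19, 0.17, -0.27, 1], [0, 0, 0, 19, 0.17, -0.27, 1]]
  ]
}}

```text
time: 3.58
tool_pos: [0.4396, 0.1712, 0.0309]
tcp_rot: [[0.001, 0.331, 0.944], [0.0, 0.944, -0.331], [-1.0, 0.001, 0.001]]
contact_force: [-0.5, 0.3, -0.2]
opening: 0.904
```

Emit:
{"op": "move_arm", "data": {
  "commands": [
    [[0, 0, 0, 0, 0, 0, 1], [0, 0, 0, 0, 0, 0, 1], [0, 0, 0, 0, 0, 0, 1], [0, 0, 0, 0, 0, 0, 1], [0, 0, 0, 0, 0, 0, 1], [0, 0, 0, 0, 0, 0, 1], [0, 0, 0, -2, 0, 0, 1], [0, 0, 0, -4, 0, 0, 1], [0, 0, 0, -7, 0, 0, 1], [0, 0, 0, -10, 0, 0, 1]]
  ]
}}

```text
time: 4.42
tool_pos: [0.4386, 0.1709, 0.1314]
tcp_rot: [[-0.001, 0.33, 0.944], [-0.001, 0.944, -0.33], [-1.0, -0.001, -0.001]]
contact_force: [0.5, 0.2, -2.1]
opening: 0.533
```

```bash
python3 to.py .519 -.091 .12 5.9
```

```text
[-0.4397 -0.0013  0.001 ] [  1.15 -22.06  16.24]
```

Emit:
{"op": "move_arm", "data": {
  "commands": [
    [[-0.08, 0, 0, 0, -2.2, 1.6, 1], [-0.18, 0, 0, 0, -5.5, 4.1, 1], [-0.28, 0, 0, 0, -9, 6.5, 1], [-0.37, 0, 0, 0, -13, 9.5, 1], [-0.44, 0, 0, 0.5, -17, 12.5, 1], [-0.44, 0, 0, 0.8, -20, 14.8, 1], [-0.44, 0, 0, 1.1, -22, 16.2, 1], [-0.44, 0, 0, 1.1, -22, 16.2, 1], [-0.44, 0, 0, 1.1, -22, 16.2, 1], [-0.44, 0, 0, 1.1, -22, 16.2, 1]]
  ]
}}

```text
time: 5.25
tool_pos: [0.5182, -0.09, 0.1202]
tcp_rot: [[-0.002, -0.103, 0.995], [-0.0, 0.995, 0.103], [-1.0, 0.0, -0.002]]
contact_force: [0.1, 0.4, -2.3]
opening: 0.535
```

```bash
python3 - <<'E'
from tile import *
import pickle
np.set_printoptions(precision=4,suppress=True)
r=cam('wrist'); pickle.dump(r,open('w3.pkl','wb')); s=get_state(); tile(r,s['tool_pos'][2]-.007); save('w3.png',r[0])
print(s['tool_pos'],s['contact_force'])
E
```

```text
px [208 164] [304 274] mid [ 0.5161 -0.0735] size (50.038150787353516, 62.21198272705078)
long dir deg -84.01785
[ 0.5183 -0.0891  0.1204] [-0.7511  0.792  -2.7585]
```

View pics/w3.png

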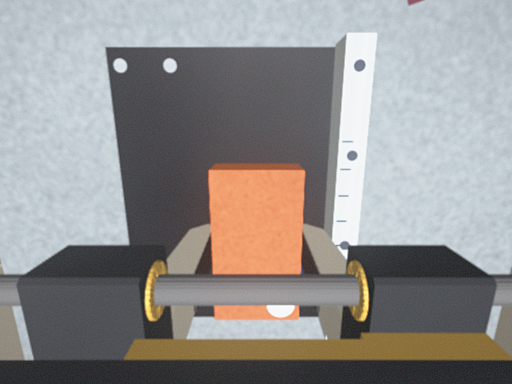

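Held square (tile px 208–304 × 164–320, dot at bottom right); clear of the fence. Lowering now.

Emit:
{"op": "move_arm", "data": {
  "commands": [
    [[0, 0, 0, 1, 0, 0, 1], [0, 0, 0, 2.2, 0, 0, 1], [0, 0, 0, 3.4, 0, 0, 1], [0, 0, 0, 4.5, 0, 0, 1], [0, 0, 0, 5.4, 0, 0, 1], [0, 0, 0, 6, 0, 0, 1], [0, 0, 0, 6.4, 0, 0, 1], [0, 0, 0, 6.6, 0, 0, 1], [0, 0, 0, 6.7, 0, 0, 1], [0, 0, 0, 6.75, 0, 0, 1]]
  ]
}}

```text
time: 6.13
tool_pos: [0.5183, -0.0891, 0.053]
tcp_rot: [[-0.002, -0.104, 0.995], [-0.0, 0.995, 0.104], [-1.0, 0.0, -0.002]]
contact_force: [0.2, -0.0, -2.9]
opening: 0.535
```

Emit:
{"op": "move_arm", "data": {
  "commands": [
    [[0, 0, 0, 0.02, 0, 0, 1], [0, 0, 0, 0.04, 0, 0, 1], [0, 0, 0, 0.06, 0, 0, 1], [0, 0, 0, 0.08, 0, 0, 1], [0, 0, 0, 0.1, 0, 0, 1], [0, 0, 0, 0.12, 0, 0, 1], [0, 0, 0, 0.14, 0, 0, 1], [0, 0, 0, 0.16, 0, 0, 1], [0, 0, 0, 0.17, 0, 0, 1], [0, 0, 0, 0.17, 0, 0, 1]]
  ]
}}

```text
time: 6.97
tool_pos: [0.5183, -0.0891, 0.0513]
tcp_rot: [[-0.002, -0.104, 0.995], [-0.0, 0.995, 0.104], [-1.0, 0.0, -0.002]]
contact_force: [0.3, 0.2, -2.5]
opening: 0.535
```

Emit:
{"op": "move_arm", "data": {
  "commands": [
    [[0, 0, 0, 0.02, 0, 0, 1], [0, 0, 0, 0.04, 0, 0, 1], [0, 0, 0, 0.06, 0, 0, 1], [0, 0, 0, 0.07, 0, 0, 1], [0, 0, 0, 0.08, 0, 0, 1], [0, 0, 0, 0.09, 0, 0, 1], [0, 0, 0, 0.1, 0, 0, 1], [0, 0, 0, 0.1, 0, 0, 1], [0, 0, 0, 0.1, 0, 0, 1], [0, 0, 0, 0.1, 0, 0, 1]]
  ]
}}

```text
time: 7.8
tool_pos: [0.5183, -0.0891, 0.0512]
tcp_rot: [[-0.001, -0.105, 0.995], [-0.001, 0.995, 0.105], [-1.0, -0.001, -0.001]]
contact_force: [-2.7, -0.4, 12.7]
opening: 0.532
```

Landed. I'll unload, then feel for the stop with the held tile.

Emit:
{"op": "move_arm", "data": {
  "commands": [
    [[0, 0, 0, -0.02, 0, 0, 1], [0, 0, 0, -0.05, 0, 0, 1], [0, 0, 0, -0.06, 0, 0, 1], [0, 0, 0, -0.06, -0.08, 0, 1], [0, 0, 0, -0.06, -0.2, 0, 1], [0, 0, 0, -0.06, -0.32, 0, 1], [0, 0, 0, -0.06, -0.42, 0, 1], [0, 0, 0, -0.06, -0.48, 0, 1], [0, 0, 0, -0.06, -0.5, 0, 1], [0, 0, 0, -0.06, -0.5, 0, 1]]
  ]
}}

```text
time: 8.63
tool_pos: [0.5188, -0.0942, 0.0517]
tcp_rot: [[-0.001, -0.104, 0.995], [-0.001, 0.995, 0.104], [-1.0, -0.001, -0.001]]
contact_force: [-0.1, 0.1, -2.5]
opening: 0.539
```

Emit:
{"op": "move_arm", "data": {
  "commands": [
    [[0, 0, 0, 0, -0.02, 0, 1], [0, 0, 0, 0, -0.04, 0, 1], [0, 0, 0, 0, -0.06, 0, 1], [0, 0, 0, 0, -0.08, 0, 1], [0, 0, 0, 0, -0.1, 0, 1], [0, 0, 0, 0, -0.11, 0, 1], [0, 0, 0, 0, -0.12, 0, 1], [0, 0, 0, 0, -0.12, 0, 1], [0, 0, 0, 0, -0.12, 0, 1], [0, 0, 0, 0, -0.12, 0, 1]]
  ]
}}

```text
time: 9.47
tool_pos: [0.5189, -0.0954, 0.0517]
tcp_rot: [[-0.001, -0.104, 0.995], [-0.001, 0.995, 0.104], [-1.0, -0.001, -0.001]]
contact_force: [-0.1, -0.4, -1.9]
opening: 0.537
```

Emit:
{"op": "move_arm", "data": {
  "commands": [
    [[0, 0, 0, 0, -0.02, 0, 1], [0, 0, 0, 0, -0.04, 0, 1], [0, 0, 0, 0, -0.06, 0, 1], [0, 0, 0, 0, -0.08, 0, 1], [0, 0, 0, 0, -0.1, 0, 1], [0, 0, 0, 0, -0.11, 0, 1], [0, 0, 0, 0, -0.12, 0, 1], [0, 0, 0, 0, -0.12, 0, 1], [0, 0, 0, 0, -0.12, 0, 1], [0, 0, 0, 0, -0.12, 0, 1]]
  ]
}}

```text
time: 10.3
tool_pos: [0.519, -0.0965, 0.0517]
tcp_rot: [[-0.001, -0.104, 0.995], [-0.001, 0.995, 0.104], [-1.0, -0.001, -0.001]]
contact_force: [0.7, -0.1, -2.0]
opening: 0.535
```

```bash
python3 - <<'E'
from h import *
r=cam('top'); im=r[0]; save('t2.png',cv2.resize(im[150:250,230:340],None,fx=7,fy=6,interpolation=cv2.INTER_CUBIC))
r=cam('scene'); im=r[0]; save('s2.png',cv2.resize(im[140:230,210:330],None,fx=6.6,fy=6.6,interpolation=cv2.INTER_CUBIC)); print(get_state()['tool_pos'],get_state()['contact_force'])
E
```

```text
[ 0.51903616 -0.09653465  0.05173591] [ 0.50879688 -0.07741597 -2.87084197]
```

View pics/s2.png

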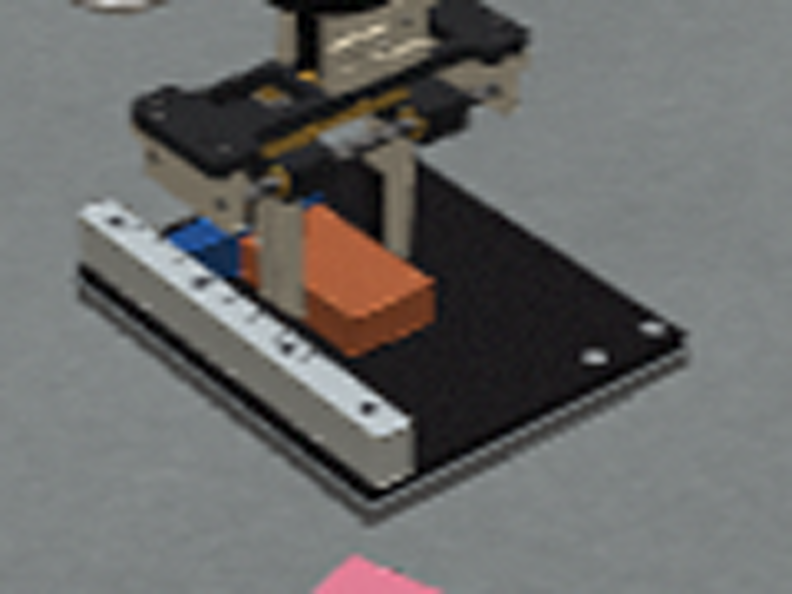

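The scene crop shows the held tile (centre ~(345,270)) on the plate, close to the stop at (205,245), with finger clearance to the fence. I keep creeping.

Emit:
{"op": "move_arm", "data": {
  "commands": [
    [[0, 0, 0, 0, -0.02, 0, 1], [0, 0, 0, 0, -0.04, 0, 1], [0, 0, 0, 0, -0.06, 0, 1], [0, 0, 0, 0, -0.08, 0, 1], [0, 0, 0, 0, -0.1, 0, 1], [0, 0, 0, 0, -0.11, 0, 1], [0, 0, 0, 0, -0.12, 0, 1], [0, 0, 0, 0, -0.12, 0, 1], [0, 0, 0, 0, -0.12, 0, 1], [0, 0, 0, 0, -0.12, 0, 1]]
  ]
}}

```text
time: 11.23
tool_pos: [0.5192, -0.0977, 0.0517]
tcp_rot: [[-0.001, -0.104, 0.995], [-0.001, 0.995, 0.104], [-1.0, -0.001, -0.001]]
contact_force: [-0.7, -1.1, -1.8]
opening: 0.532
```

Emit:
{"op": "move_arm", "data": {
  "commands": [
    [[0, 0, 0, 0, -0.02, 0, 1], [0, 0, 0, 0, -0.03, 0, 1], [0, 0, 0, 0, -0.05, 0, 1], [0, 0, 0, 0, -0.06, 0, 1], [0, 0, 0, 0, -0.07, 0, 1], [0, 0, 0, 0, -0.08, 0, 1], [0, 0, 0, 0, -0.08, 0, 1], [0, 0, 0, 0, -0.08, 0, 1], [0, 0, 0, 0, -0.08, 0, 1], [0, 0, 0, 0, -0.08, 0, 1]]
  ]
}}

```text
time: 12.07
tool_pos: [0.5193, -0.0983, 0.0518]
tcp_rot: [[-0.001, -0.105, 0.995], [-0.001, 0.995, 0.105], [-1.0, -0.0, -0.001]]
contact_force: [-0.3, 1.9, -1.8]
opening: 0.537
```

Emit:
{"op": "move_arm", "data": {
  "commands": [
    [[0, 0, 0, 0, -0.01, 0, 1], [0, 0, 0, 0, -0.02, 0, 1], [0, 0, 0, 0, -0.03, 0, 1], [0, 0, 0, 0, -0.03, 0, 1], [0, 0, 0, 0, -0.03, 0, 1], [0, 0, 0, 0, -0.03, 0, 1], [0, 0, 0, 0, -0.03, 0, 1], [0, 0, 0, 0, -0.03, 0, 1], [0, 0, 0, 0, -0.03, 0, 1], [0, 0, 0, 0, -0.03, 0, 1]]
  ]
}}

```text
time: 12.9
tool_pos: [0.5192, -0.0984, 0.0517]
tcp_rot: [[-0.001, -0.105, 0.995], [-0.0, 0.995, 0.105], [-1.0, -0.0, -0.001]]
contact_force: [-0.9, 4.5, -0.0]
opening: 0.535
```

Contact with the stop at ~4 N and firm. Unload, set down, open partly.

Emit:
{"op": "move_arm", "data": {
  "commands": [
    [[0, 0, 0, 0.02, 0, 0, 1], [0, 0, 0, 0.04, 0, 0, 1], [0, 0, 0, 0.04, 0, 0, 1], [0, 0, 0, 0.04, 0, 0, -0.3], [0, 0, 0, 0.04, 0, 0, -0.3], [0, 0, 0, 0.04, 0, 0, -0.3], [0, 0, 0, 0.04, 0, 0, -0.3], [0, 0, 0, 0.04, 0, 0, -0.3], [0, 0, 0, 0.04, 0, 0, -0.3], [0, 0, 0, 0.04, 0, 0, -0.3]]
  ]
}}

```text
time: 13.73
tool_pos: [0.5193, -0.0985, 0.0514]
tcp_rot: [[-0.001, -0.105, 0.995], [-0.0, 0.995, 0.105], [-1.0, -0.0, -0.001]]
contact_force: [0.3, 0.6, -0.4]
opening: 0.651
```

Emit:
{"op": "move_arm", "data": {
  "commands": [
    [[0, 0, 0, -1, 0, 0, -0.3], [0, 0, 0, -2, 0, 0, -0.3], [0, 0, 0, -4, 0, 0, -0.3], [0, 0, 0, -7, 0, 0, -0.3], [0, 0, 0, -10, 0, 0, 0], [0, 0, 0, -10, 3, -4, 1], [0, 0, 0, -10, 3, -8, 1], [0, 0, 0, -10, 3, -8, 1], [0, 0, 0, -10, 3, -8, 1], [0, 0, 0, -10, 3, -8, 1]]
  ]
}}

```text
time: 14.57
tool_pos: [0.4372, -0.0773, 0.1524]
tcp_rot: [[0.001, -0.104, 0.995], [-0.001, 0.995, 0.104], [-1.0, -0.001, 0.001]]
contact_force: [-0.3, 0.3, 1.2]
opening: 0.266
```

```bash
python3 - <<'E'
from tile import *
import pickle
np.set_printoptions(precision=4,suppress=True)
r=cam('wrist'); pickle.dump(r,open('w4.pkl','wb')); s=get_state(); tile(r,.044); save('w4.png',cv2.resize(r[0],(768,576)))
print(s['tool_pos'],s['contact_force'],s['opening'])
E
```

```text
px [315 179] [375 245] mid [ 0.5159 -0.081 ] size (52.56605529785156, 62.16020202636719)
long dir deg -83.98592
[ 0.438  -0.0772  0.1522] [-0.065  -0.2856  0.8636] 0.22474568752437243
```

View pics/w4.png

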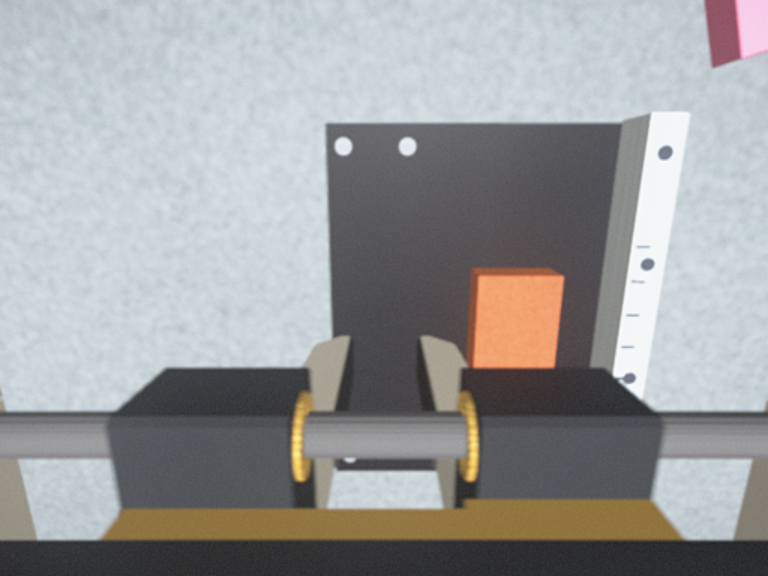

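Tile stands released at (515,320), parallel to the fence. Now set the closed fingers down behind its -x face.

```bash
python3 to.py .4626 -.1044 .0515 5.9
```

```text
[0.0014 0.0009 0.0007] [10.07 -2.96  2.16]
```

Emit:
{"op": "move_arm", "data": {
  "commands": [
    [[0, 0, 0, 0, -1.5, 1, 1], [0, 0, 0, 2, -2.96, 2.1, 1], [0, 0, 0, 5, -2.96, 2.1, 1], [0, 0, 0, 7.5, -2.96, 2.1, 1], [0, 0, 0, 9.2, -2.96, 2.1, 1], [0, 0, 0, 9.8, -2.96, 2.1, 1], [0, 0, 0, 10.05, -2.96, 2.1, 1], [0, 0, 0, 10.05, -2.96, 2.1, 1], [0, 0, 0, 10.05, -2.96, 2.1, 1], [0, 0, 0, 10.05, -2.96, 2.1, 1]]
  ]
}}

```text
time: 15.45
tool_pos: [0.4627, -0.1046, 0.0526]
tcp_rot: [[0.003, -0.104, 0.995], [-0.001, 0.995, 0.104], [-1.0, -0.001, 0.003]]
contact_force: [0.5, 1.5, 1.1]
opening: 0.001
```

```bash
python3 - <<'E'
from h import *
im=cam('scene')[0]; save('s3.png',cv2.resize(im[140:230,210:330],None,fx=6.6,fy=6.6,interpolation=cv2.INTER_CUBIC)); s=get_state(); print(s['tool_pos'],s['contact_force'],s['opening'])
E
python3 to.py .4770 -.1029 .0515 5.9
```

```text
[ 0.46264553 -0.10470614  0.05265362] [-0.04350267 -0.12512357  0.76618567] 0.006526904408105685
[0.001  0.0026 0.0011] [0.12 0.03 1.45]
```

View pics/s3.png

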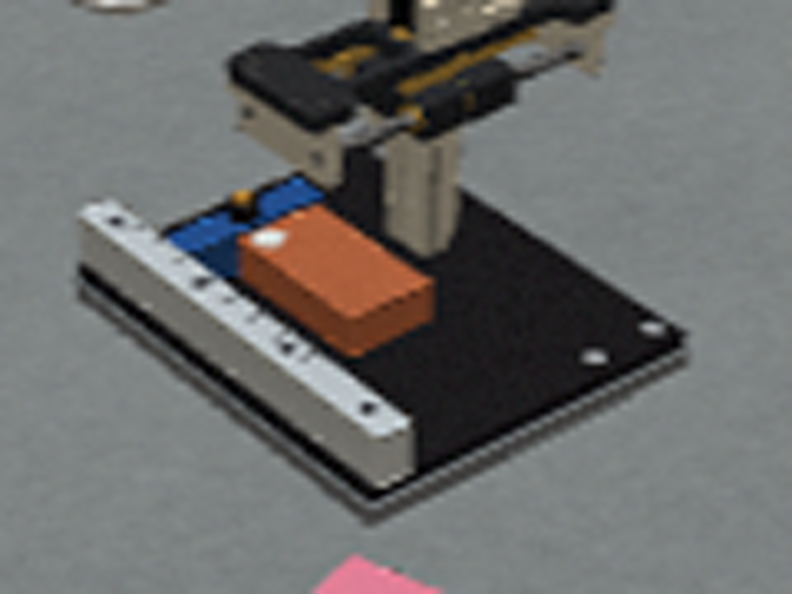

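The tile lies against the stop with its dot at (268,238) in the right corner, the closed fingers behind it at (420,200). Pushing toward the fence.

Emit:
{"op": "move_arm", "data": {
  "commands": [
    [[0, 0, 0, 0.1, 0, 0.4, 1], [0, 0, 0, 0.1, 0, 0.8, 1], [0, 0, 0, 0.1, 0, 1.1, 1], [0, 0, 0, 0.1, 0, 1.25, 1], [0, 0, 0, 0.1, 0, 1.4, 1], [0, 0, 0, 0.1, 0, 1.55, 1], [0, 0, 0, 0.1, 0, 1.7, 1], [0, 0, 0, 0.1, 0, 1.9, 1], [0, 0, 0, 0.1, 0, 2.1, 1], [0, 0, 0, 0.1, 0, 2.3, 1]]
  ]
}}

```text
time: 16.33
tool_pos: [0.4854, -0.1023, 0.0517]
tcp_rot: [[0.002, -0.104, 0.995], [-0.001, 0.995, 0.104], [-1.0, -0.001, 0.002]]
contact_force: [-0.1, 0.1, 0.1]
opening: 0.005
```

Emit:
{"op": "move_arm", "data": {
  "commands": [
    [[0, 0, 0, 0, 0, 0.2, 1], [0, 0, 0, 0, 0, 0.4, 1], [0, 0, 0, 0, 0, 0.6, 1], [0, 0, 0, 0, 0, 0.8, 1], [0, 0, 0, 0, 0, 1, 1], [0, 0, 0, 0, 0, 1.2, 1], [0, 0, 0, 0, 0, 1.4, 1], [0, 0, 0, 0, 0, 1.6, 1], [0, 0, 0, 0, 0, 1.7, 1], [0, 0, 0, 0, 0, 1.75, 1]]
  ]
}}

```text
time: 17.17
tool_pos: [0.503, -0.1004, 0.0517]
tcp_rot: [[0.002, -0.104, 0.995], [-0.001, 0.995, 0.104], [-1.0, -0.001, 0.002]]
contact_force: [-1.0, 0.2, 0.6]
opening: 0.007
```

Emit:
{"op": "move_arm", "data": {
  "commands": [
    [[0, 0, 0, 0, 0, 0.06, 1], [0, 0, 0, 0, 0, 0.12, 1], [0, 0, 0, 0, 0, 0.18, 1], [0, 0, 0, 0, 0, 0.24, 1], [0, 0, 0, 0, 0, 0.3, 1], [0, 0, 0, 0, 0, 0.35, 1], [0, 0, 0, 0, 0, 0.4, 1], [0, 0, 0, 0, 0, 0.4, 1], [0, 0, 0, 0, 0, 0.4, 1], [0, 0, 0, 0, 0, 0.4, 1]]
  ]
}}

```text
time: 18.0
tool_pos: [0.5071, -0.1, 0.0517]
tcp_rot: [[0.003, -0.104, 0.995], [-0.001, 0.995, 0.104], [-1.0, -0.001, 0.002]]
contact_force: [-0.6, -0.4, 0.9]
opening: 0.005
```

```bash
python3 - <<'E'
from h import *
im=cam('scene')[0]; save('s4.png',cv2.resize(im[140:230,210:330],None,fx=6.6,fy=6.6,interpolation=cv2.INTER_CUBIC)); s=get_state(); print(s['tool_pos'],s['contact_force'],s['opening'])
E
```

```text
[ 0.50715217 -0.10003466  0.051717  ] [-0.25035456 -0.05535585 -0.6034024 ] 0.008321651015429487
```

View pics/s4.png

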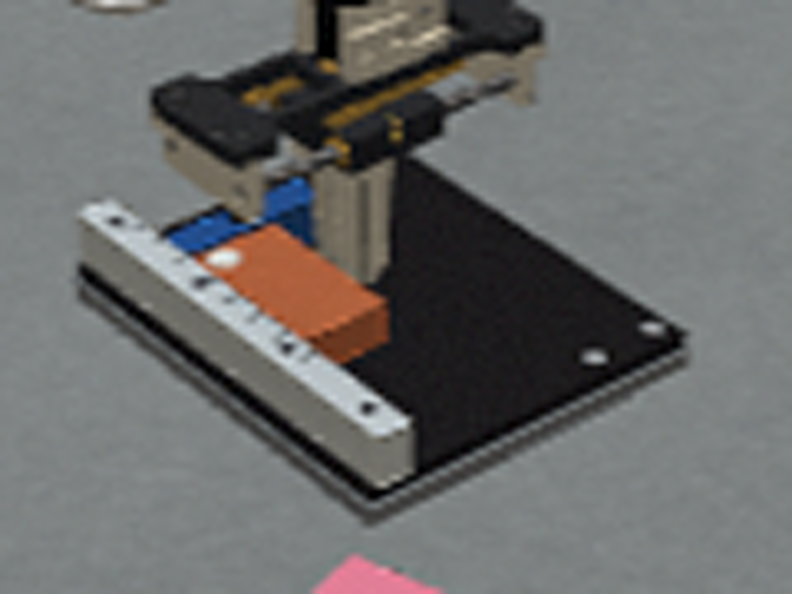

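The tile has slid square along the stop; the dot is at (223,258), still a few mm short of the fence. I'm continuing in small steps.

Emit:
{"op": "move_arm", "data": {
  "commands": [
    [[0, 0, 0, 0, 0, 0.03, 1], [0, 0, 0, 0, 0, 0.06, 1], [0, 0, 0, 0, 0, 0.09, 1], [0, 0, 0, 0, 0, 0.11, 1], [0, 0, 0, 0, 0, 0.13, 1], [0, 0, 0, 0, 0, 0.15, 1], [0, 0, 0, 0, 0, 0.15, 1], [0, 0, 0, 0, 0, 0.15, 1], [0, 0, 0, 0, 0, 0.15, 1], [0, 0, 0, 0, 0, 0.15, 1]]
  ]
}}

```text
time: 18.88
tool_pos: [0.5087, -0.0999, 0.0517]
tcp_rot: [[0.003, -0.104, 0.995], [-0.001, 0.995, 0.104], [-1.0, -0.001, 0.003]]
contact_force: [-1.1, -0.2, 0.3]
opening: 0.004
```

Emit:
{"op": "move_arm", "data": {
  "commands": [
    [[0, 0, 0, 0, 0, 0.03, 1], [0, 0, 0, 0, 0, 0.05, 1], [0, 0, 0, 0, 0, 0.06, 1], [0, 0, 0, 0, 0, 0.08, 1], [0, 0, 0, 0, 0, 0.09, 1], [0, 0, 0, 0, 0, 0.1, 1], [0, 0, 0, 0, 0, 0.1, 1], [0, 0, 0, 0, 0, 0.1, 1], [0, 0, 0, 0, 0, 0.1, 1], [0, 0, 0, 0, 0, 0.1, 1]]
  ]
}}

```text
time: 19.72
tool_pos: [0.5097, -0.0998, 0.0517]
tcp_rot: [[0.003, -0.104, 0.995], [-0.001, 0.995, 0.104], [-1.0, -0.001, 0.003]]
contact_force: [-1.0, -0.3, -0.6]
opening: 0.005
```

Emit:
{"op": "move_arm", "data": {
  "commands": [
    [[0, 0, 0, 0, 0, 0.03, 1], [0, 0, 0, 0, 0, 0.06, 1], [0, 0, 0, 0, 0, 0.08, 1], [0, 0, 0, 0, 0, 0.1, 1], [0, 0, 0, 0, 0, 0.12, 1], [0, 0, 0, 0, 0, 0.12, 1], [0, 0, 0, 0, 0, 0.12, 1], [0, 0, 0, 0, 0, 0.12, 1], [0, 0, 0, 0, 0, 0.12, 1], [0, 0, 0, 0, 0, 0.12, 1]]
  ]
}}

```text
time: 20.55
tool_pos: [0.5109, -0.0996, 0.0517]
tcp_rot: [[0.003, -0.104, 0.995], [-0.001, 0.995, 0.104], [-1.0, -0.001, 0.003]]
contact_force: [-0.6, -0.2, -0.9]
opening: 0.008
```

Emit:
{"op": "move_arm", "data": {
  "commands": [
    [[0, 0, 0, 0, 0, 0.03, 1], [0, 0, 0, 0, 0, 0.06, 1], [0, 0, 0, 0, 0, 0.08, 1], [0, 0, 0, 0, 0, 0.1, 1], [0, 0, 0, 0, 0, 0.1, 1], [0, 0, 0, 0, 0, 0.1, 1], [0, 0, 0, 0, 0, 0.1, 1], [0, 0, 0, 0, 0, 0.1, 1], [0, 0, 0, 0, 0, 0.1, 1], [0, 0, 0, 0, 0, 0.1, 1]]
  ]
}}

```text
time: 21.38
tool_pos: [0.512, -0.0995, 0.0518]
tcp_rot: [[0.003, -0.104, 0.995], [-0.001, 0.995, 0.104], [-1.0, -0.001, 0.003]]
contact_force: [-1.2, 0.8, -0.3]
opening: 0.007
```

Emit:
{"op": "move_arm", "data": {
  "commands": [
    [[0, 0, 0, 0, 0, 0.03, 1], [0, 0, 0, 0, 0, 0.06, 1], [0, 0, 0, 0, 0, 0.09, 1], [0, 0, 0, 0, 0, 0.12, 1], [0, 0, 0, 0, 0, 0.14, 1], [0, 0, 0, 0, 0, 0.15, 1], [0, 0, 0, 0, 0, 0.15, 1], [0, 0, 0, 0, 0, 0.15, 1], [0, 0, 0, 0, 0, 0.15, 1], [0, 0, 0, 0, 0, 0.15, 1]]
  ]
}}

```text
time: 22.22
tool_pos: [0.5128, -0.0994, 0.0517]
tcp_rot: [[0.002, -0.104, 0.995], [-0.001, 0.995, 0.104], [-1.0, -0.001, 0.002]]
contact_force: [-5.4, 0.3, 2.8]
opening: 0.006
```

Emit:
{"op": "move_arm", "data": {
  "commands": [
    [[0, 0, 0, 0, 0, 0.03, 1], [0, 0, 0, 0, 0, 0.06, 1], [0, 0, 0, 0, 0, 0.08, 1], [0, 0, 0, 0, 0, 0.1, 1], [0, 0, 0, 0, 0, 0.1, 1], [0, 0, 0, 0, 0, 0.1, 1], [0, 0, 0, 0, 0, 0.1, 1], [0, 0, 0, 0, 0, 0.1, 1], [0, 0, 0, 0, 0, 0.1, 1], [0, 0, 0, 0, 0, 0.1, 1]]
  ]
}}

```text
time: 23.05
tool_pos: [0.5128, -0.0994, 0.0517]
tcp_rot: [[0.0, -0.104, 0.995], [-0.001, 0.995, 0.104], [-1.0, -0.001, 0.0]]
contact_force: [-7.3, -0.1, 5.0]
opening: 0.001
```

Firm contact with the fence (7 N, no further motion). Backing off and going up for a check.

Emit:
{"op": "move_arm", "data": {
  "commands": [
    [[0, 0, 0, 0, 0, -0.5, 1], [0, 0, 0, 0, 0, -1.5, 1], [0, 0, 0, -2, 0, -2, 1], [0, 0, 0, -5, 0, -2, 1], [0, 0, 0, -9, 4, -1, 1], [0, 0, 0, -13, 8, 1, 1], [0, 0, 0, -16, 9, 2, 1], [0, 0, 0, -17, 9, 2, 1], [0, 0, 0, -17, 9, 2, 1], [0, 0, 0, -17, 9, 2, 1]]
  ]
}}

```text
time: 23.88
tool_pos: [0.5245, -0.007, 0.223]
tcp_rot: [[0.005, -0.105, 0.994], [-0.002, 0.995, 0.105], [-1.0, -0.002, 0.005]]
contact_force: [-0.0, -0.7, -0.6]
opening: 0.005
```

```bash
cat > chk.py <<'E'
from h import *
import pickle
np.set_printoptions(precision=4,suppress=True)
im,K,d,T=r=cam('wrist'); pickle.dump(r,open('w5.pkl','wb')); s=get_state(); print(s['tool_pos'],s['contact_force'])
# crop around corner
p=proj([[.581,-.1377,.044],[.5515,-.0955,.044],[.56,-.04,.044]],K,d,T); print(p)
c=p[:2].mean(0).astype(int); x0=max(c[0]-60,0);y0=max(c[1]-65,0)
print(x0,y0); save('w5.png',cv2.resize(im[y0:y0+110,x0:x0+130],None,fx=5,fy=5,interpolation=cv2.INTER_CUBIC))
E
python3 chk.py
```

```text
[ 0.5233 -0.0081  0.2216] [-0.5319 -0.8002 -1.1487]
[[290.2247 289.9802]
 [270.5888 256.8555]
 [283.5412 213.8493]]
220 208
```

View pics/w5.png

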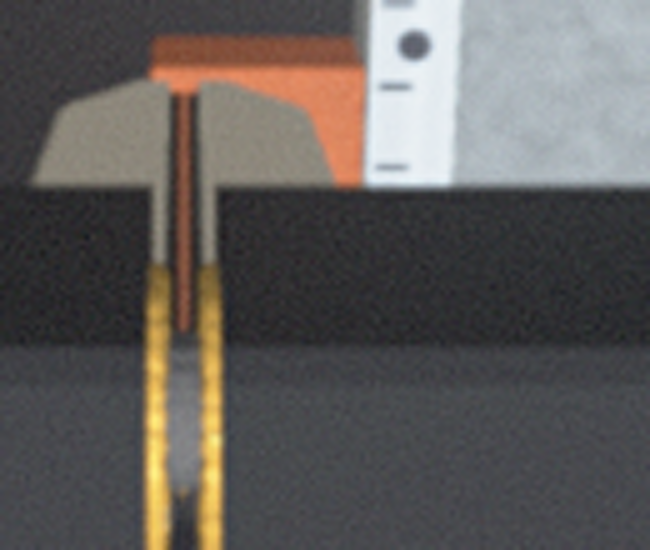

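The tile's side is flush along the fence (edge at column ~365, no gap). Now a gentle push toward the stop on the +y face.

```bash
python3 to.py .5446 -.0270 .0517 5.9
```

```text
[0.0009 0.0016 0.0025] [17.   -2.06  1.89]
```

Emit:
{"op": "move_arm", "data": {
  "commands": [
    [[0, 0, 0, 1, -1, 1, 1], [0, 0, 0, 4, -2, 1.9, 1], [0, 0, 0, 8, -2.06, 1.9, 1], [0, 0, 0, 11.5, -2.06, 1.9, 1], [0, 0, 0, 14, -2.06, 1.9, 1], [0, 0, 0, 16, -2.06, 1.9, 1], [0, 0, 0, 16.7, -2.06, 1.9, 1], [0, 0, 0, 17, -2.06, 1.9, 1], [0, 0, 0, 17, -2.06, 1.9, 1], [0, 0, 0, 17, -2.06, 1.9, 1]]
  ]
}}

```text
time: 24.77
tool_pos: [0.545, -0.0273, 0.0521]
tcp_rot: [[0.002, -0.103, 0.995], [-0.002, 0.995, 0.103], [-1.0, -0.003, 0.002]]
contact_force: [-0.2, 0.2, -0.9]
opening: 0.004
```

Emit:
{"op": "move_arm", "data": {
  "commands": [
    [[0, 0, 0, 0, -0.15, 0, 1], [0, 0, 0, 0, -0.3, 0, 1], [0, 0, 0, 0, -0.45, 0, 1], [0, 0, 0, 0, -0.6, 0, 1], [0, 0, 0, 0, -0.7, 0, 1], [0, 0, 0, 0, -0.8, 0, 1], [0, 0, 0, 0, -0.85, 0, 1], [0, 0, 0, 0, -0.9, 0, 1], [0, 0, 0, 0, -0.9, 0, 1], [0, 0, 0, 0, -0.9, 0, 1]]
  ]
}}

```text
time: 25.6
tool_pos: [0.5459, -0.0362, 0.052]
tcp_rot: [[0.002, -0.103, 0.995], [-0.002, 0.995, 0.103], [-1.0, -0.003, 0.002]]
contact_force: [0.6, 0.2, 0.0]
opening: 0.001
```

Emit:
{"op": "move_arm", "data": {
  "commands": [
    [[0, 0, 0, 0, -0.04, 0, 1], [0, 0, 0, 0, -0.08, 0, 1], [0, 0, 0, 0, -0.12, 0, 1], [0, 0, 0, 0, -0.16, 0, 1], [0, 0, 0, 0, -0.19, 0, 1], [0, 0, 0, 0, -0.22, 0, 1], [0, 0, 0, 0, -0.25, 0, 1], [0, 0, 0, 0, -0.25, 0, 1], [0, 0, 0, 0, -0.25, 0, 1], [0, 0, 0, 0, -0.25, 0, 1]]
  ]
}}

```text
time: 26.43
tool_pos: [0.5462, -0.0387, 0.052]
tcp_rot: [[0.002, -0.103, 0.995], [-0.002, 0.995, 0.103], [-1.0, -0.003, 0.002]]
contact_force: [-0.1, -0.5, -0.1]
opening: 0.005
```

Emit:
{"op": "move_arm", "data": {
  "commands": [
    [[0, 0, 0, 0, -0.02, 0, 1], [0, 0, 0, 0, -0.03, 0, 1], [0, 0, 0, 0, -0.05, 0, 1], [0, 0, 0, 0, -0.07, 0, 1], [0, 0, 0, 0, -0.08, 0, 1], [0, 0, 0, 0, -0.09, 0, 1], [0, 0, 0, 0, -0.1, 0, 1], [0, 0, 0, 0, -0.1, 0, 1], [0, 0, 0, 0, -0.1, 0, 1], [0, 0, 0, 0, -0.1, 0, 1]]
  ]
}}

```text
time: 27.27
tool_pos: [0.5463, -0.0397, 0.0521]
tcp_rot: [[0.002, -0.103, 0.995], [-0.002, 0.995, 0.103], [-1.0, -0.003, 0.002]]
contact_force: [0.3, -1.2, 1.3]
opening: 0.01
```

Emit:
{"op": "move_arm", "data": {
  "commands": [
    [[0, 0, 0, 0, -0.02, 0, 1], [0, 0, 0, 0, -0.03, 0, 1], [0, 0, 0, 0, -0.05, 0, 1], [0, 0, 0, 0, -0.07, 0, 1], [0, 0, 0, 0, -0.08, 0, 1], [0, 0, 0, 0, -0.08, 0, 1], [0, 0, 0, 0, -0.08, 0, 1], [0, 0, 0, 0, -0.08, 0, 1], [0, 0, 0, 0, -0.08, 0, 1], [0, 0, 0, 0, -0.08, 0, 1]]
  ]
}}

```text
time: 28.1
tool_pos: [0.5463, -0.0405, 0.052]
tcp_rot: [[0.002, -0.103, 0.995], [-0.002, 0.995, 0.103], [-1.0, -0.003, 0.002]]
contact_force: [-0.7, 0.3, 0.1]
opening: 0.009
```

Emit:
{"op": "move_arm", "data": {
  "commands": [
    [[0, 0, 0, 0, -0.02, 0, 1], [0, 0, 0, 0, -0.03, 0, 1], [0, 0, 0, 0, -0.05, 0, 1], [0, 0, 0, 0, -0.07, 0, 1], [0, 0, 0, 0, -0.08, 0, 1], [0, 0, 0, 0, -0.08, 0, 1], [0, 0, 0, 0, -0.08, 0, 1], [0, 0, 0, 0, -0.08, 0, 1], [0, 0, 0, 0, -0.08, 0, 1], [0, 0, 0, 0, -0.08, 0, 1]]
  ]
}}

```text
time: 28.93
tool_pos: [0.5464, -0.0409, 0.0521]
tcp_rot: [[0.002, -0.104, 0.995], [-0.002, 0.995, 0.104], [-1.0, -0.002, 0.002]]
contact_force: [-1.4, 3.5, 1.2]
opening: 0.008
```

Emit:
{"op": "move_arm", "data": {
  "commands": [
    [[0, 0, 0, 0, -0.02, 0, 1], [0, 0, 0, 0, -0.03, 0, 1], [0, 0, 0, 0, -0.05, 0, 1], [0, 0, 0, 0, -0.07, 0, 1], [0, 0, 0, 0, -0.08, 0, 1], [0, 0, 0, 0, -0.08, 0, 1], [0, 0, 0, 0, -0.08, 0, 1], [0, 0, 0, 0, -0.08, 0, 1], [0, 0, 0, 0, -0.08, 0, 1], [0, 0, 0, 0, -0.08, 0, 1]]
  ]
}}

```text
time: 29.77
tool_pos: [0.5464, -0.0409, 0.0521]
tcp_rot: [[0.002, -0.104, 0.995], [-0.001, 0.995, 0.104], [-1.0, -0.001, 0.002]]
contact_force: [-2.1, 6.0, 0.9]
opening: 0.002
```

Seated against the stop (6 N, no motion). Retreat and check.

Emit:
{"op": "move_arm", "data": {
  "commands": [
    [[0, 0, 0, 0, 0.3, 0, 1], [0, 0, 0, 0, 1, 0, 1], [0, 0, 0, 0, 2, 0, 1], [0, 0, 0, -2, 3, 0, 1], [0, 0, 0, -5, 5, 0, 1], [0, 0, 0, -9, 8, 0, 1], [0, 0, 0, -13, 12, 0, 1], [0, 0, 0, -17, 15, 0, 1], [0, 0, 0, -19, 16, 0, 1], [0, 0, 0, -20, 16, 0, 1]]
  ]
}}

```text
time: 30.6
tool_pos: [0.529, 0.1238, 0.2558]
tcp_rot: [[0.006, -0.109, 0.994], [0.002, 0.994, 0.109], [-1.0, 0.001, 0.006]]
contact_force: [0.9, 0.3, 0.0]
opening: 0.0
```

```bash
python3 - <<'E'
from tile import *
import pickle
np.set_printoptions(precision=4,suppress=True)
s=get_state(); print(s['tool_pos'],s['contact_force'])
r=cam('wrist'); pickle.dump(r,open('w6.pkl','wb')); tile(r,.044)
a=pickle.load(open('top.pkl','rb')); b=cam('top'); pickle.dump(b,open('top2.pkl','wb'))
for n,q in (('before',a),('after',b)):
    h=cv2.cvtColor(q[0],cv2.COLOR_RGB2HSV); m=np.zeros(h.shape[:2],bool); m[165:245,300:335]=1
    m&=(h[...,0]>100)&(h[...,0]<130)&(h[...,1]>120)&(h[...,2]>60); print(n,ray([np.argwhere(m)[:,::-1].mean(0)],*q[1:],.047),m.sum())
p=proj([[.581,-.1377,.044],[.5515,-.0955,.044]],*r[1:]);print(p); c=p.mean(0).astype(int)
w=r[0][max(c[1]-60,0):c[1]+50,c[0]-60:c[0]+70]; x=cam('scene')[0][150:230,220:290]
w=cv2.resize(w,(520,440),interpolation=cv2.INTER_CUBIC); x=cv2.resize(x,(280,440),interpolation=cv2.INTER_CUBIC)
save('end.png',np.hstack([w[:440],x]))
E
```

```text
[0.529  0.1238 0.2558] [0.9435 0.3164 0.0048]
px [252 312] [261 338] mid [ 0.5533 -0.0867] size (12.794265747070312, 42.9132080078125)
long dir deg -83.947624
before [[ 0.5367 -0.1494  0.047 ]] 198
after [[ 0.5339 -0.151   0.047 ]] 171
[[271.5705 356.6259]
 [254.5907 330.3366]]
```

View pics/end.png

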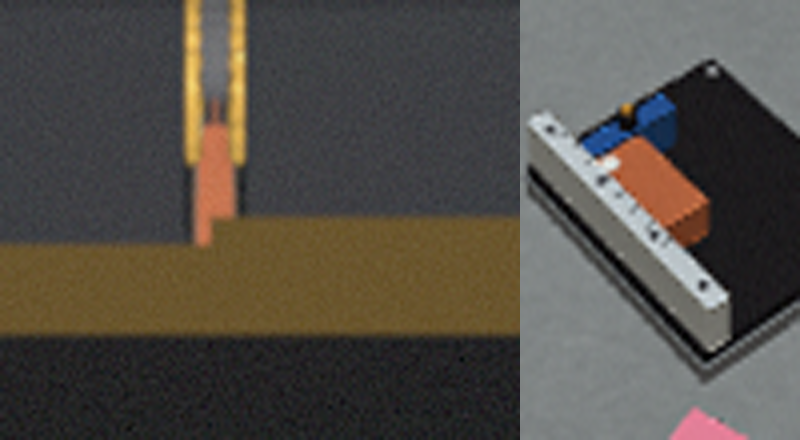

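The scene part shows the tile in the corner against fence and stop; the wrist view is blocked by the gripper itself. One numeric check from the earlier clear viewpoint (fingers open).

```bash
python3 to.py .50 -.057 .32 5.9
```

```text
[0.0032 0.0057 0.0015] [ -6.66 -17.28  -4.77]
```

Emit:
{"op": "move_arm", "data": {
  "commands": [
    [[0, 0, 0, -4, 0, 0, -1], [0, 0, 0, -6.6, -2, -1, -1], [0, 0, 0, -6.6, -6, -3, -1], [0, 0, 0, -6.6, -10, -4.8, -1], [0, 0, 0, -6.6, -14, -4.8, -1], [0, 0, 0, -6.6, -17.3, -4.8, -1], [0, 0, 0, -6.6, -17.3, -4.8, -1], [0, 0, 0, -6.6, -17.3, -4.8, -1], [0, 0, 0, -6.6, -17.3, -4.8, -1], [0, 0, 0, -6.6, -17.3, -4.8, -1]]
  ]
}}

```text
time: 31.58
tool_pos: [0.4995, -0.0562, 0.3188]
tcp_rot: [[0.005, -0.107, 0.994], [-0.0, 0.994, 0.107], [-1.0, -0.001, 0.005]]
contact_force: [0.6, 0.1, 0.1]
opening: 0.672
```

```bash
python3 - <<'E'
from h import *
import pickle
np.set_printoptions(precision=4,suppress=True,linewidth=180)
s=get_state(); print(s['time'],s['tool_pos'],s['qvel'])
r=cam('wrist'); pickle.dump(r,open('w7.pkl','wb')); im,K,d,T=r; g=im.astype(float)
h=cv2.cvtColor(im,cv2.COLOR_RGB2HSV)
m=((h[...,0]<14)|(h[...,0]>174))&(h[...,1]>110)&(h[...,2]>140)
m=cv2.morphologyEx(m.astype(np.uint8),cv2.MORPH_OPEN,np.ones((3,3)));
ROI=proj([[.5515,-.0955,.044]],K,d,T)[0]; print('exp centre',ROI)
n,l,st,ce=cv2.connectedComponentsWithStats(m); k=l[int(ROI[1]),int(ROI[0])]; print(st[k],ce[k])
def fit(P,nm):
    q=cv2.fitLine(P[:,:2].astype(np.float32),cv2.DIST_HUBER,0,1e-4,1e-4).ravel(); q=q if q[0]*.7-q[1]>0 else q*[-1,-1,1,1]
    print(nm,q,np.degrees(np.arctan2(q[1],q[0])),np.abs((P[:,:2]-q[2:])@[-q[1],q[0]]).max()); return q
x,y,w,hh,_=st[k]; V=range(y+4,y+hh-6)
rg=g[...,0]
def cr(a,th,o,rise=True):
    if not rise:a,th=-a,-th
    i=np.flatnonzero((a[:-1]<th)&(a[1:]>=th))[0]; return o+i+(th-a[i])/(a[i+1]-a[i])
sat=h[...,1].astype(float)
left=ray([(cr(rg[v,x-8:x+10],130,x-8),v) for v in V],K,d,T,.044); ql=fit(left,'tile -x edge')
fe=ray([(cr(g[v,x+w-8:x+w+14,2],160,x+w-8),v) for v in V],K,d,T,.05); qf=fit(fe,'fence top edge')
ff=ray([(cr(g[v,x+w-8:x+w+14,2],160,x+w-8),v) for v in range(y-50,y+hh-6)],K,d,T,.05); qf=fit(ff,'fence long')
U=[u for u in range(x+4,x+w-4)]
print('column profile R', im[y+hh-10:y+hh+22,x+8].tolist())
nrm=np.array([-qf[1],qf[0]]); print('tile -x edge to fence mm',1000*np.abs((ql[2:]-qf[2:])@nrm))
c=l==k; P=ray(np.argwhere(c)[:,::-1][:, :],K,d,T,.044); ey=np.array([-.1028,.9947]); print('tile extent along ey',np.percentile(P[:,:2]@ey,[.5,99.5]),'corner before',np.array([.5811,-.1377])@ey)
E
```

```text
31.5833 [ 0.4995 -0.0562  0.3188] [-0.0098 -0.0049 -0.0045 -0.0034 -0.001   0.0009  0.0059]
exp centre [287.9109 198.8546]
[ 271  169   36   58 1838] [287.2764 195.5936]
tile -x edge [ 0.1001 -0.995   0.526  -0.0934] -84.25455 0.0004143803554970084
fence top edge [ 0.1011 -0.9949  0.5747 -0.0756] -84.196724 0.00042977863368888296
fence long [ 0.1035 -0.9946  0.5728 -0.0578] -84.05884 0.0004536219790037192
column profile R [[217, 132, 92], [217, 132, 93], [218, 132, 96], [216, 130, 92], [215, 128, 89], [217, 127, 91], [218, 133, 97], [216, 126, 90], [219, 132, 93], [211, 123, 85], [148, 100, 104], [85, 101, 161], [61, 108, 184], [63, 100, 171], [56, 81, 137], [57, 70, 99], [62, 64, 83], [62, 63, 75], [60, 61, 68], [60, 57, 65], [60, 61, 70], [61, 63, 81], [58, 64, 94], [62, 68, 88], [69, 67, 74], [64, 57, 64], [63, 54, 59], [67, 64, 70], [60, 58, 60], [59, 58, 62], [62, 60, 63], [64, 62, 66]]
tile -x edge to fence mm 50.311424
tile extent along ey [-0.1944 -0.1071] corner before -0.19670727
```

```bash
python3 -c "
from station import *
print(hand_in())"
```

```text
the job is handed in; nothing more can be done
None
```

The terracotta tile is home in the corner of the squaring stage, dotted corner in place, and the job is handed in after about 32 s of robot time.

**What I did:** I gripped the tile across its 50 mm width and set it on the plate. Holding it, I felt for the blue stop and made contact at about 4.5 N, then released it. With the fingers closed I pushed it to the fence at about 7 N, then against the stop at about 6 N, and backed the arm off clear.

**Last checks:**
- **Fence:** the tile's far edge measured 50.3 mm from the fence, against a 50 mm tile. It is parallel to within about 0.003 rad.
- **Stop:** the tile's colour runs straight into the blue of the stop with no gap. The tile's edge is about 1 mm from where I measured the stop face at the start.
- **Pushes:** the forces rose without the tool moving, so the stop does not seem to have slipped.

**Checks that disagreed or fell short:**
- The blue stop's centroid in the coarse top view moved 1.6 mm in y and 2.8 mm in x between before and after. I take this to be partial covering of the stop, as fewer blue pixels were visible, but I did not confirm it.
- My last close picture was mostly blocked by the gripper, so the final measurements come from edge fits in a later wrist image that I did not view.
- The highest reading I saw was about 15 N, when the tile first touched down on the plate. I did not re-measure the other things on the bench.

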